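# Hang the sole pattern on its screw

## Task

Take the yellow sole pattern out of its wooden stand by its handle and hang it on the free brass screw of the pattern board: bring the wide part of its keyhole over the screw head and against the board, then slide it down until the screw sits at the very top of the narrow slot and the pattern hangs straight, and let go. Go by feel and never force the pattern against the screw, board or stand (stay under 25 N), and leave everything else on the bench where it is.

Things in the scene. Friction and masses are not known exactly. Their poses are not given: they have to be found in the camera images.
- pattern_grip (a point): centre of the wooden handle block of the loose yellow pattern: 16 mm thick (x), 30 wide (y), 40 high (z); grip it across the 16 mm from above. Below the block, in its mid-plane, is the upright plate, 5 mm thick, 70 wide; its lower edge lies 150 mm below this point; 0.14 to 0.24 kg; the same seen from front and back. x = plate normal, y = across, z up
- slot_top (a point): mid-thickness point of the yellow plate, 60 mm straight below pattern_grip, same axes: the screw shank's centre lies here when fully hung. Keyhole, going down from here: slot 7.5 mm wide (closed 2.5 mm above this point) to 14 mm below, its mouth bevelled to 10 mm wide at 16 mm below; there square shoulders, then the wide hole, 17 mm wide, straight sides to 36 mm, flat bottom at 40 mm below, cut corners
- stand: fixed pale wooden block 70 x 110 x 42 mm with a slot 7.5 mm wide along its y, floor of the slot 8 mm above the table, in which the yellow pattern stands 34 mm deep; origin: centre of its underside, z up
- board: fixed wooden pattern board, 300 mm wide (its y), 18 thick (x), 174 high, upright, feet behind it; origin: centre of its underside on the table (mid-thickness); x points out of the face with the screws, away from the robot. Two places 130 mm apart: one taken by a blue pattern of the same shape and size, hung fast, one free
- rail: the free place: flush 54 x 14 mm metal strip; origin: its centre, in the board's face, 24 mm below the board's top; x out of the face, y along the strip, z up. The free screw is clamped firm in it, standing out along x, at this height but anywhere up to 15 mm to either side along y (not measured). Shank 5 mm thick; brass head 12 mm across, from 11 to 15 mm off the board's face
- hung: the taken place: blue pattern hanging fast on its own screw, to be left alone; origin: centre of its strip in the face of the board, axes like those of rail
- polish_tin: bystander: round black tin, 80 mm across, 30 mm high; origin at its underside
- thread_spool: bystander: red spool, 44 mm across, 52 mm high; origin at its underside
- hammer: bystander: hammer lying on the table; leave it
- brush: bystander: brush lying on the table; leave it
- nail_bowl: bystander: white bowl of nails, 84 mm across, 34 mm high; origin at its underside
- shoe_last: bystander: wooden shoe last, about 220 x 72 x 88 mm; origin at its underside
Not all that is in view belongs to the job. Of the things shaped like the part that bears pattern_grip, the yellow one is meant.

How it is judged (in metres and radians):
On the way, in this order (a step that is already met when the one before it is completed fails the run):
1. the yellow pattern is lifted clear of the stand (z of pattern_grip in the frame of stand above 0.205 m), for 0.1 s.
2. the pattern's wide hole is over the screw head, the plate between head and board, not yet slid down (x of slot_top in the frame of rail between -0.001 and 0.011 m and y of slot_top in the frame of rail between -0.025 and 0.025 m and z of slot_top in the frame of rail between 0.015 and 0.045 m), for 0.1 s.
At the end, for the whole second after the job is handed in: the yellow pattern hangs released and at rest on the free screw: slot_top at the height of the rail's centre within 4 mm, within 18.5 mm of it sideways, its mid-thickness less than 11 mm off the board's face (behind the screw head), upright within 0.15 rad (x of slot_top in the frame of rail between -0.001 and 0.011 m and y of slot_top in the frame of rail between -0.0185 and 0.0185 m and z of slot_top in the frame of rail between -0.004 and 0.004 m and angle between slot_top's own z axis and vertical below 0.15 rad and linear speed of pattern below 0.02 m/s and contact force between pattern and the fingers below 0.1 N); the robot touches nothing.
It fails at once if the pattern pressed against the free screw with more than 25 N (contact force between pattern and rail above 25 N).
It fails at once if the pattern pressed against the board with more than 25 N (contact force between pattern and board above 25 N).
It fails at once if the pattern pressed against the stand with more than 25 N (contact force between pattern and stand above 25 N).
It fails at once if the blue pattern pushed with more than 10 N (contact force between hung and pattern above 10 N or contact force between hung and the fingers above 10 N or contact force between hung and the arm above 10 N).
It fails at once if a bystander moved by more than 20 mm (distance of any of polish_tin, thread_spool, hammer, brush, nail_bowl, shoe_last from where it was at the start of the episode above 0.02 m).
It also fails if it takes over 61 s, if anything falls off the work surface, if the arm or the gripper's body presses on something with over 40 N, if the wrist force passes 120 N, or if a joint passes its speed limit or range.

## Robot

A 6-joint arm with a two-finger parallel gripper is mounted at the origin on the work surface. World frame = base frame: x ahead of the robot, y to its left, z up, the work surface at z = 0. Lengths are in mm, angles in rad, forces in N, time in s.
With the tool pointing down it reaches from about 350 to 975 mm from the base axis. Payload 7.1 kg.
Tool frame: the origin (TCP) lies between the finger pads; the fingertips stand 19 mm ahead of it and the grasp point (between the pads) is the TCP; z points along the fingers, y is the line along which they close (so a half turn about z gives the same grasp; the last joint's range is limited). The gripper opens to 88 mm and grips with 3 to 60 N. Pads are 20 mm wide; open, the fingers measure 115 mm over their backs; the gripper's body (75 mm by 178 mm) begins 61 mm behind the grasp point.
Start: joints at [-1.285, 0.423, 1.63, -0, 1.089, -0.019], TCP at [187.582, -596.169, 210.675] pointing down, gripper open.
Joint ranges: [-3, 3], [-0.9, 2.11], [0.09, 2.58], [-1.31, 4.45], [0.11, 2.69], [-2.54, 2.54]. Speed limits (rad/s): [2.39, 2.39, 3.01, 3.14, 3.14, 3.14].

## Interface

Orientations are given as a rotation vector (axis times angle).
In Python, from workcell import ctrl gives the robot as it stands.
- The arm moves only by the tool arm_command, never from a script. Its argument "series" is a list of rows, each an object with "linear": the shift along the tool's x, y, z in m, a list of three; "turn": the turn about the tool's z in rad. A call has 1 to 10 rows; each row shifts and turns the commanded pose from where the row before left it, along the tool's axes as they then stand; what a row does not reach is not made up. A row lasts 1/10 s, in which the tool goes at most 50 mm and 8.59 degrees, less where a joint would pass 70% of its speed; a pose out of reach is approached as far as the arm can. A call with a gripper value outside its range is refused whole. "jaw" is the opening, from -1 (shut) to 1 (fully open), set as the call begins (left out, the last holds). The fingers move at their own pace and stop on an object; the grip force is fixed at half the most. Time passes only in rows, so rows that do not move let the fingers close. It gives the time, the measured TCP pose, the force, the opening and the grip force at its end, in the units of the state.
- ctrl.get_obs(): the state, without advancing time (a new reading comes with each control period).
- ctrl.get_image(name): name is "scene" or "top" or "wrist"; returns a dict with "frame" (420x560x3 uint8, blue, green, red), "fx", "fy", "cx", "cy" (pixels), "k1" (the pictures are not rectified: a ray, as slopes to the right and down, at radius r is drawn at 1 + k1 r^2 times it, then the intrinsics apply), "rvec" (rotation vector, rad) and "tvec" (3), from world to camera coordinates, as OpenCV has them. Camera axes: x right, y down, z forward; pixel columns grow to the right and rows downward; lengths in mm; the calibration is good to about 2 mm. A picture is of the moment at which its call begins. There is no depth.
- ctrl.close_job(): hands the job in; it is judged then, once.
The state is a dict: "t": time; "qpos": joint angles; "qvel": joint speeds; "joint_torque": joint torques, N m; "ee_pos": TCP position; "orientation": TCP orientation; "ft_force": force on the tool from outside, world axes, zero at the start; "moment": the same for the moment, N m; "width": finger opening in mm; "grasp_force": force on a finger pad.
Only numpy, scipy, OpenCV 4.12 (cv2) and the standard library are available. Lean on these libraries where they do the work, as an engineer would, in place of code of your own. Each camera call takes 0.05 s, during which the arm holds its last target. There are 200 camera calls.

## Working session

There is one attempt and no reset: what is moved stays moved. The work goes in short steps, Python scripts to look and compute and a tool call to move; the robot and the scene stay as the last step left them, time stands still between calls to the robot, and variables do not carry over. Pictures are saved under pics/ and viewed, at most 10 in all, crops included, and the job is handed in when it is done.

Besides the shell and the picture viewer there is one more tool, called after "Call:" as a command line: name --argument value ..., lists and objects as JSON in quotes. arm_command: Moves the arm, as the interface text tells. Its arguments: {"type":"object","properties":{"series":{"type":"array"},"jaw":{"type":"number"}},"required":["series"]}

```bash
mkdir -p pics; cat > h.py <<'E'
import numpy as np, cv2
from workcell import ctrl
def grab(n,save=None):
    d=ctrl.get_image(n)
    if save: cv2.imwrite(save,d["frame"])
    return d
def ray(d,u,v):
    K=np.array([[d["fx"],0,d["cx"]],[0,d["fy"],d["cy"]],[0,0,1]],float)
    p=cv2.undistortPoints(np.array([[[u,v]]],float),K,np.array([d["k1"],0,0,0],float)).ravel()
    R=cv2.Rodrigues(np.array(d["rvec"],float))[0]; t=np.array(d["tvec"],float).ravel()
    r=R.T@np.array([p[0],p[1],1]); return -R.T@t, r/np.linalg.norm(r)
def onplane(d,u,v,z):
    o,r=ray(d,u,v); return o+r*(z-o[2])/r[2]
def proj(d,P):
    K=np.array([[d["fx"],0,d["cx"]],[0,d["fy"],d["cy"]],[0,0,1]],float)
    return cv2.projectPoints(np.array(P,float).reshape(-1,3),np.array(d["rvec"],float),np.array(d["tvec"],float),K,np.array([d["k1"],0,0,0],float))[0].reshape(-1,2)
def tri(a,b):
    (o1,r1),(o2,r2)=a,b
    s=np.linalg.lstsq(np.stack([r1,-r2],1),o2-o1,rcond=None)[0]
    p,q=o1+s[0]*r1,o2+s[1]*r2; return (p+q)/2,np.linalg.norm(p-q)
E
python3 - <<'E'
from h import *
a=grab("scene"); b=grab("top")
import pickle; pickle.dump((a,b),open("v0.pkl","wb"))
cv2.imwrite("pics/s0.png",a["frame"]); cv2.imwrite("pics/t0.png",b["frame"])
for d in(a,b): print(ray(d,280,210),d["fx"])
print(ctrl.get_obs())
E
```

```text
(array([1412.2213509 ,  259.16650398,  904.43452943]), array([-0.69101156, -0.24538479, -0.67991862])) 515.6177913346429
(array([ 503.9465619 ,    4.70758505, 1091.76930534]), array([ 0.10823001, -0.03266579, -0.99358906])) 405.92097402205155
{'t': 0.1, 'qpos': array([-1.28502895e+00,  4.23789182e-01,  1.63058568e+00, -1.07546466e-06,
        1.08864047e+00, -1.89942250e-02]), 'qvel': array([ 1.40052088e-03, -2.77316441e-03, -2.90339443e-03, -6.43190140e-05,
       -1.65899345e-03, -9.11135458e-04]), 'joint_torque': array([ 1.89884349e-04, -5.45614815e+01, -2.74324393e+01,  6.44834130e-02,
        1.88144093e-02, -2.26746579e-05]), 'ee_pos': array([ 187.42173838, -595.68986009,  209.97495999]), 'orientation': array([-3.10379572e+00, -4.76654679e-01,  2.98549773e-04]), 'ft_force': array([0.25845014, 1.25660753, 0.26570759]), 'moment': array([0.05226421, 0.00248552, 0.05076799]), 'grasp_force': 0.0, 'width': 87.7230627782934}
```

View pics/s0.png

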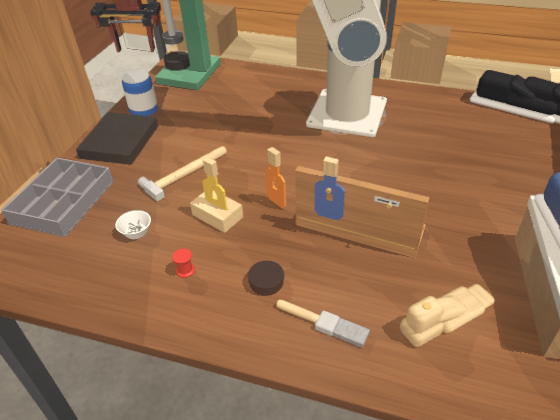

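View pics/t0.png

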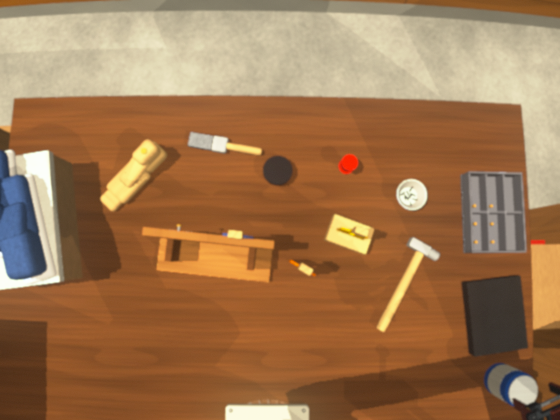

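Candidates: yellow pattern in the stand, scene (213,185); an orange lookalike standing free at (276,185); the blue one hung at (330,195). The yellow in the pale stand fits. The free screw is at about scene (388,203). I'll confirm this with an enlarged crop.

```bash
python3 - <<'E'
import pickle
from h import *
a,b=pickle.load(open("v0.pkl","rb"))
f=lambda d,x,y:cv2.resize(d["frame"][y:y+110,x:x+266],None,fx=3,fy=2.7*3/2.7,interpolation=cv2.INTER_CUBIC)[:300]
s=cv2.resize(a["frame"][148:258,180:440],(709,300),interpolation=cv2.INTER_CUBIC)
t=cv2.resize(b["frame"][190:300,135:395],(709,300),interpolation=cv2.INTER_CUBIC)
cv2.imwrite("pics/crop.png",np.vstack([s,t]))
E
```

```text
(no output)
```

View pics/crop.png

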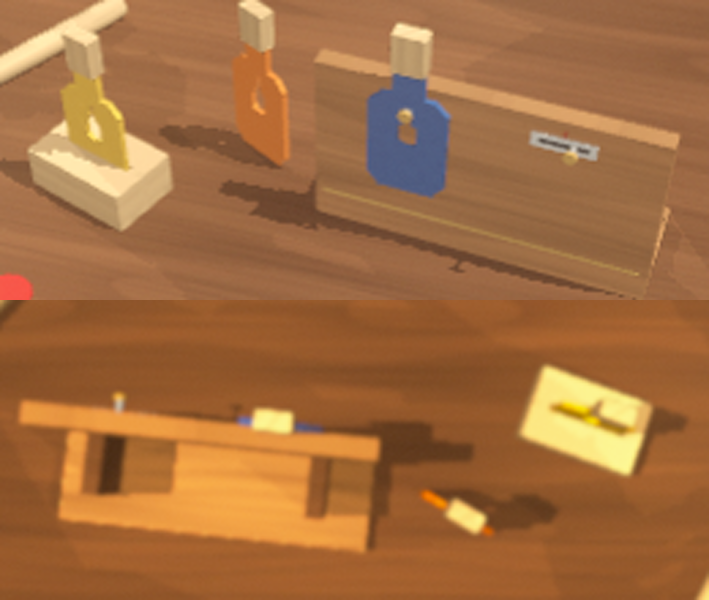

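The crop confirms it: yellow in the pale stand, orange free-standing lookalike, blue hung, and the free screw at the right end of the board (scene about (389,206), top about (179,225)). Now measuring.

```bash
python3 - <<'E'
import pickle
from h import *
a,b=pickle.load(open("v0.pkl","rb")); s=2.727
T=lambda u,v:(135+u/s-.3,190+(v-300)/s-.3)
S=lambda u,v:(180+u/s-.3,148+v/s-.3)
np.set_printoptions(precision=1,suppress=True)
print("stand",[onplane(b,*T(*p),42) for p in((545,367),(650,403),(632,475),(520,437))])
print("boardfront",[onplane(b,*T(*p),174) for p in((22,402),(380,438),(20,424),(377,460))])
print("scene board", [onplane(a,*S(*p),174) for p in((318,64),(678,147))])
print("screw",tri(ray(b,*T(119,396)),ray(a,*S(570,157))), onplane(a,*S(570,157),150))
print("strip",[onplane(a,*S(*p),150) for p in((533,138),(597,152))])
print("blue screw",onplane(a,*S(405,116),150))
# handle: top face centroids
print("handle",tri(ray(b,*T(618,409)),ray(a,*S(83,38))),onplane(b,*T(618,409),178),onplane(a,*S(83,38),178))
print("yplate dir",[onplane(b,*T(*p),90) for p in((555,403),(628,433))])
for d,n in((b,"b"),(a,"a")):
  h=cv2.cvtColor(d["frame"],cv2.COLOR_BGR2HSV)
  x0,y0,x1,y1=(325,210,378,255) if n=="b" else(185,150,245,230)
  m=cv2.inRange(h,(22,170,90),(32,255,255))[y0:y1,x0:x1]
  ys,xs=np.nonzero(m); print(n,len(xs)); 
  if len(xs)>5: print(cv2.fitLine(np.stack([xs+x0,ys+y0],1).astype(np.float32),2,0,.01,.01).ravel(),xs.min()+x0,xs.max()+x0)
E
```

```text
stand [array([ 608.3, -172.5,   42. ]), array([ 574.5, -274.1,   42. ]), array([ 505.5, -255.6,   42. ]), array([ 541.2, -148.1,   42. ])]
boardfront [array([562.1, 286.8, 174. ]), array([534.9, -12.4, 174. ]), array([543.7, 287.8, 174. ]), array([516.7, -10. , 174. ])]
scene board [array([536.8,  -8.4, 174. ]), array([560.5, 287.3, 174. ])]
screw (array([569.6, 209.1, 152.3]), np.float64(1.4744050511030837)) [567.3 208.3 150. ]
strip [array([552.8, 176.3, 150. ]), array([555.7, 227.8, 150. ])]
blue screw [554.2  70.9 150. ]
handle (array([ 559.9, -210.2,  176.5]), np.float64(1.7878138705340407)) [ 560.1 -210.7  178. ] [ 561.7 -208.3  178. ]
yplate dir [array([ 570.7, -173.3,   90. ]), array([ 543.6, -240.5,   90. ])]
b 59
[  0.9   0.5 347.1 230.8] 340 354
a 1
```

Stand centre is about (557,-213) with yaw -18.4°, handle about (560,-210), board yaw about -5°, screw head about (569,209,150). First I turn the tool and lift.

Call:
arm_command --series '[{"linear": [0, 0, -0.01], "turn": -0.135}, {"linear": [0, 0, -0.01], "turn": -0.135}, {"linear": [0, 0, -0.01], "turn": -0.135}, {"linear": [0, 0, -0.01], "turn": -0.135}, {"linear": [0, 0, -0.01], "turn": -0.135}, {"linear": [0, 0, -0.01], "turn": -0.135}, {"linear": [0, 0, -0.01], "turn": -0.135}, {"linear": [0, 0, 0], "turn": 0}]' --jaw 1

```text
t: 0.9
ee_pos: [187.8, -596.7, 281.7]
orientation: [2.545, 1.838, -0.001]
ft_force: [0.3, -1.2, 0.1]
width: 87.9
grasp_force: 0.0
```

Call:
arm_command --series '[{"linear": [0.02, 0.01, 0], "turn": 0}, {"linear": [0.04, 0.02, 0], "turn": 0}, {"linear": [0.04, 0.02, 0], "turn": 0}, {"linear": [0.04, 0.02, 0], "turn": 0}, {"linear": [0.04, 0.02, 0], "turn": 0}, {"linear": [0.04, 0.02, 0], "turn": 0}, {"linear": [0.04, 0.02, 0], "turn": 0}, {"linear": [0.04, 0.02, 0], "turn": 0}, {"linear": [0.04, 0.02, 0], "turn": 0}, {"linear": [0.03, 0.01, 0], "turn": 0}]'

```text
t: 1.9
ee_pos: [476.6, -299.8, 279.9]
orientation: [-2.55, -1.834, -0.0]
ft_force: [0.7, -0.4, -1.6]
width: 88.2
grasp_force: 0.0
```

Call:
arm_command --series '[{"linear": [0.035, 0.016, 0], "turn": 0}, {"linear": [0.035, 0.016, 0], "turn": 0}, {"linear": [0.03, 0.014, 0], "turn": 0}, {"linear": [0.012, 0.005, 0], "turn": 0}, {"linear": [0, 0, 0], "turn": 0}, {"linear": [0, 0, 0], "turn": 0}]'

```text
t: 2.5
ee_pos: [558.1, -212.1, 280.1]
orientation: [-2.548, -1.836, 0.002]
ft_force: [0.0, 0.2, -0.2]
width: 87.6
grasp_force: 0.0
```

```bash
python3 - <<'E'
from h import *
d=grab("wrist","pics/w1.png"); import pickle; pickle.dump(d,open("w1.pkl","wb"))
print(ctrl.get_obs()["ee_pos"],ray(d,280,210),proj(d,[[560,-210,178],[557,-213,42]]))
E
```

```text
[ 557.91141437 -212.5260701   280.31636533] (array([ 581.51311567, -142.90362189,  453.81467903]), array([-0.07159915, -0.25971707, -0.96302679])) [[276.49621383 203.10969431]
 [274.823782   180.88483162]]
```

View pics/w1.png

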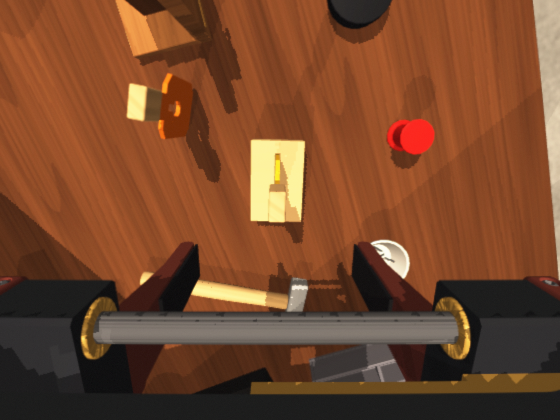

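The wrist view shows the yellow handle at about (277,205), lined up with the tool, in the stand (250-305, 140-221). Refining the handle edges.

```bash
python3 - <<'E'
import pickle
from h import *
d=pickle.load(open("w1.pkl","rb")); np.set_printoptions(precision=1,suppress=True)
f=d["frame"]; cv2.imwrite("pics/w1c.png",cv2.resize(f[130:232,240:315],None,fx=5.5,fy=5.5,interpolation=cv2.INTER_CUBIC))
for v in (195,205,212,218): print(v,f[v,262:294].sum(1))
print(f[180:228,277].sum(1))
ex=np.array([.949,-.316,0]);ey=np.array([.316,.949,0]);c=np.array([560,-210,0])
P=[c+sx*8*ex+sy*15*ey+[0,0,178] for sx in(-1,1) for sy in(-1,1)]
print(proj(d,P))
E
```

```text
195 [658 658 656 657 656 656 647 618 643 655 655 651 648 644 643 639 638 633
 631 630 629 626 614 546 463 508 569 648 655 656 655 655]
205 [658 659 658 658 658 646 602 609 624 630 627 628 627 633 639 648 652 654
 654 654 653 647 604 510 508 508 508 512 555 651 659 659]
212 [658 659 659 658 659 648 607 636 652 655 655 655 654 654 654 649 640 634
 628 625 622 613 538 427 495 507 505 506 505 506 505 506]
218 [658 659 657 658 658 642 577 645 654 649 646 643 642 647 652 656 654 652
 652 650 650 637 566 437 500 510 508 507 505 506 507 507]
[456 393 393 404 397 396 398 398 397 395 401 451 599 626 637 639 642 647
 648 651 654 654 656 655 653 648 636 627 626 627 631 638 649 653 653 652
 653 655 656 650 639 591 328 181 169 180 248 269]
[[267.9 218.7]
 [267.7 187.1]
 [285.  218.7]
 [285.3 187.1]]
```

View pics/w1c.png

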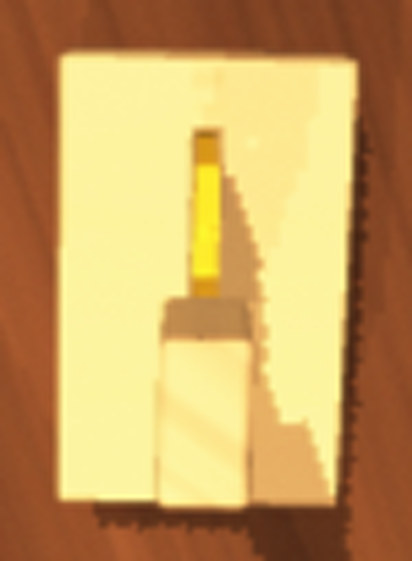

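Call:
arm_command --series '[{"linear": [0, 0.001, 0.02], "turn": 0}, {"linear": [0, 0, 0.03], "turn": 0}, {"linear": [0, 0, 0.03], "turn": 0}, {"linear": [0, 0, 0.02], "turn": 0}, {"linear": [0, 0, 0.013], "turn": 0}, {"linear": [0, 0, 0.005], "turn": 0}, {"linear": [0, 0, 0], "turn": 0}]'

```text
t: 3.25
ee_pos: [559.5, -212.6, 162.6]
orientation: [-2.549, -1.836, 0.0]
ft_force: [0.2, 0.8, -0.6]
width: 87.7
grasp_force: 0.0
```

Call:
arm_command --series '[{"linear": [0, 0, 0], "turn": 0}, {"linear": [0, 0, 0], "turn": 0}, {"linear": [0, 0, 0], "turn": 0}, {"linear": [0, 0, 0], "turn": 0}, {"linear": [0, 0, 0], "turn": 0}, {"linear": [0, 0, 0], "turn": 0}, {"linear": [0, 0, 0], "turn": 0}, {"linear": [0, 0, 0], "turn": 0}]' --jaw -1

```text
t: 4.05
ee_pos: [559.8, -212.0, 162.7]
orientation: [2.548, 1.838, 0.0]
ft_force: [0.2, 0.3, -1.2]
width: 27.2
grasp_force: 0.0
```

Call:
arm_command --series '[{"linear": [0, 0, 0], "turn": 0}, {"linear": [0, 0, 0], "turn": 0}, {"linear": [0, 0, 0], "turn": 0}, {"linear": [0, 0, 0], "turn": 0}, {"linear": [0, 0, 0], "turn": 0}]'

```text
t: 4.55
ee_pos: [559.8, -212.0, 162.6]
orientation: [-2.548, -1.838, 0.0]
ft_force: [-1.2, 0.3, -0.1]
width: 15.1
grasp_force: 29.9
```

Call:
arm_command --series '[{"linear": [0, 0, -0.003], "turn": 0}, {"linear": [0, 0, -0.006], "turn": 0}, {"linear": [0, 0, -0.008], "turn": 0}, {"linear": [0, 0, -0.01], "turn": 0}, {"linear": [0, 0, -0.012], "turn": 0}, {"linear": [0, 0, -0.012], "turn": 0}, {"linear": [0, 0, -0.012], "turn": 0}, {"linear": [0, 0, -0.01], "turn": 0}, {"linear": [0, 0, -0.007], "turn": 0}, {"linear": [0, 0, 0], "turn": 0}]'

```text
t: 5.55
ee_pos: [560.4, -212.2, 244.0]
orientation: [2.546, 1.837, 0.002]
ft_force: [0.7, 0.0, -1.8]
width: 15.6
grasp_force: 29.9
```

Call:
arm_command --series '[{"linear": [0, 0.01, 0], "turn": -0.05}, {"linear": [0.01, 0.02, 0], "turn": -0.05}, {"linear": [0.02, 0.02, 0], "turn": -0.05}, {"linear": [0.03, 0.01, 0], "turn": -0.05}, {"linear": [0.03, 0, 0], "turn": -0.03}, {"linear": [0.03, 0, 0], "turn": 0}, {"linear": [0.03, 0, 0], "turn": 0}, {"linear": [0.02, 0, 0], "turn": 0}, {"linear": [0.01, 0, 0], "turn": 0}, {"linear": [0, 0, 0], "turn": 0}]'

```text
t: 6.55
ee_pos: [641.7, -47.5, 242.2]
orientation: [-2.318, -2.12, 0.001]
ft_force: [0.5, -1.1, -0.2]
width: 15.5
grasp_force: 29.9
```

```bash
python3 - <<'E'
from h import *
o=ctrl.get_obs();print(o["ee_pos"],o["orientation"],o["ft_force"],o["width"],o["grasp_force"])
R=cv2.Rodrigues(o["orientation"])[0];print(R, np.arctan2(R[1,1],R[0,1]))
E
```

```text
[641.74750413 -47.4551515  242.17348797] [-2.31796534e+00 -2.11957230e+00  8.58955388e-04] [ 0.54109929 -1.12168789 -0.24854692] 15.482446409772743 29.925745725631714
[[ 8.92374699e-02  9.96010025e-01 -8.39041903e-04]
 [ 9.96010378e-01 -8.92374114e-02  1.07078008e-04]
 [ 3.17768416e-05 -8.45249813e-04 -9.99999642e-01]] -0.08935630741095127
```

Call:
arm_command --series '[{"linear": [0.015, 0, 0], "turn": 0}, {"linear": [0.03, -0.005, 0], "turn": 0}, {"linear": [0.035, -0.008, 0], "turn": 0}, {"linear": [0.035, -0.01, 0], "turn": 0}, {"linear": [0.035, -0.01, 0], "turn": 0}, {"linear": [0.035, -0.01, 0], "turn": 0}, {"linear": [0.03, -0.01, 0], "turn": 0}, {"linear": [0.02, -0.007, 0], "turn": 0}, {"linear": [0.013, -0.004, 0], "turn": 0}, {"linear": [0, 0, 0], "turn": 0}]'

```text
t: 7.55
ee_pos: [600.5, 205.4, 242.6]
orientation: [-2.319, -2.119, -0.0]
ft_force: [-0.0, -0.9, -1.2]
width: 15.4
grasp_force: 29.9
```

```bash
python3 - <<'E'
from h import *
import pickle
a=grab("scene");b=grab("top");w=grab("wrist");pickle.dump((a,b,w),open("v2.pkl","wb"))
o=ctrl.get_obs();print(o["ee_pos"],o["ft_force"],o["t"])
p=proj(a,[o["ee_pos"]-[0,0,95]])[0].astype(int);print(p)
f=a["frame"][p[1]-45:p[1]+45,p[0]-40:p[0]+40]
q=proj(w,[[568.5,209,150]])[0];print(q, proj(b,[[568.5,209,150]]))
cv2.imwrite("pics/v2.png",np.hstack([cv2.resize(f,(440,495),interpolation=cv2.INTER_CUBIC),cv2.resize(w["frame"][100:300,200:345],(359,495),interpolation=cv2.INTER_CUBIC)]))
E
```

```text
[601.01488819 203.2862216  242.61697818] [-0.07458017  0.00467589 -1.28519452] 7.7
[383 215]
[238.83907704 205.9990053 ] [[178.90713227 225.38213454]]
```

View pics/v2.png

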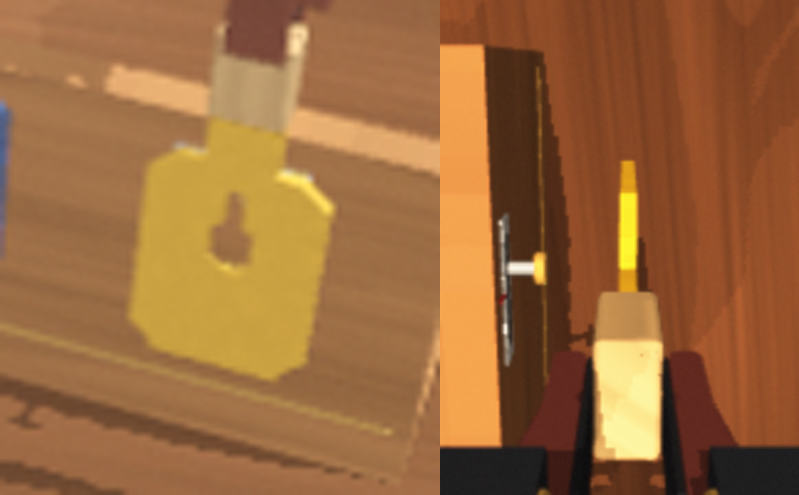

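Left (scene): yellow pattern in front of the screw, keyhole at about (425,214). Right (wrist): screw head at wrist pixel about (241,208), strip (226, 187-247), handle top centre about (276,262).

```bash
python3 - <<'E'
from h import *
import pickle
np.set_printoptions(precision=1,suppress=True)
a,b,w=pickle.load(open("v2.pkl","rb"));o=ctrl.get_obs();t=o["ee_pos"];R=cv2.Rodrigues(o["orientation"])[0]
print("now",t)
W=lambda u,v:(200+(u-440)*145/359-.3,100+v*200/495-.3)
rel=lambda P:((P-t)@R)
pr=lambda n,u,v,z:print(n,rel(onplane(w,*W(u,v),z)))
pr("handle low L",592,460,t[2]+15.4);pr("handle low R",661,460,t[2]+15.4);pr("handle up L",596,340,t[2]+15.4);pr("handle up R",659,340,t[2]+15.4)
pr("head tip",546,268,150);pr("head back",535,268,150);pr("shank@strip",509,268,150)
pr("strip end",504,215,157);pr("strip end",509,365,157);pr("board top face",485,46,174);pr("board top face",500,446,174)
S=lambda u,v:(343+u/5.5-.4,170+v/5.5-.4)
def onvert(u,v,off): # plane through tcp+off along tool y
    o_,r=ray(a,*S(u,v)); n=R[:,1]; s=((t+R[:,1]*off-o_)@n)/(r@n); return rel(o_+s*r)
for n,u,v in(("slot top",237,194),("hole L",210,240),("hole R",252,248),("hole bottom",232,268),("plateL",148,180),("plateR",333,215),("plate bottomL",130,315),("bottomR",305,365)): print(n,onvert(u,v,2.5))
E
```

```text
now [601.  203.3 242.6]
handle low L [-15.7  -8.5 -15.4]
handle low R [-15.7   7.5 -15.4]
handle up L [ 13.9  -7.2 -15.4]
handle up R [ 13.9   6.7 -15.4]
head tip [  0.9 -29.7  92.6]
head back [  0.9 -33.7  92.6]
shank@strip [  0.9 -43.1  92.6]
strip end [ 21.8 -42.9  85.6]
strip end [-33.9 -43.4  85.6]
board top face [ 77.4 -43.7  68.6]
board top face [-57.6 -45.1  68.6]
slot top [ 1.2  2.5 60.6]
hole L [-6.4  2.5 87. ]
hole R [ 9.8  2.5 85.7]
hole bottom [ 3.4  2.5 98.4]
plateL [-32.9   2.5  64.6]
plateR [37.4  2.5 59.3]
plate bottomL [-33.8   2.5 137.3]
bottomR [ 36.9   2.5 139.4]
```

Wide hole is about 1–2 mm off laterally from the screw, and height is right (screw about 28 mm below slot_top). Board face is about 43.5 mm away along -tool y. Moving in with +1.2 mm lateral.

Call:
arm_command --series '[{"linear": [0.0012, -0.004, 0], "turn": 0}, {"linear": [0, -0.006, 0], "turn": 0}, {"linear": [0, -0.006, 0], "turn": 0}, {"linear": [0, -0.004, 0], "turn": 0}, {"linear": [0, -0.002, 0], "turn": 0}, {"linear": [0, 0, 0], "turn": 0}, {"linear": [0, 0, 0], "turn": 0}]'

```text
t: 8.4
ee_pos: [579.0, 207.6, 242.8]
orientation: [2.32, 2.118, 0.0]
ft_force: [0.0, -0.1, -0.9]
width: 15.3
grasp_force: 29.9
```

```bash
python3 - <<'E'
from h import *
import pickle
a=grab("scene");w=grab("wrist");pickle.dump((a,w),open("v3.pkl","wb"))
o=ctrl.get_obs();print(o["ee_pos"],o["ft_force"],o["moment"],o["t"])
p=proj(a,[o["ee_pos"]-[0,0,95]])[0].astype(int);print(p)
f=a["frame"][p[1]-23:p[1]+22,p[0]-20:p[0]+20]
cv2.imwrite("pics/v3.png",np.hstack([cv2.resize(f,(440,495),interpolation=cv2.INTER_CUBIC),cv2.resize(w["frame"][150:300,216:324],(356,495),interpolation=cv2.INTER_CUBIC)]))
E
```

```text
[579.06123584 207.55592282 242.71718694] [ 3.88395874e-01 -5.98709164e-04 -8.76829977e-01] [-0.04898539 -0.09789796  0.00210008] 8.5
[387 209]
```

View pics/v3.png

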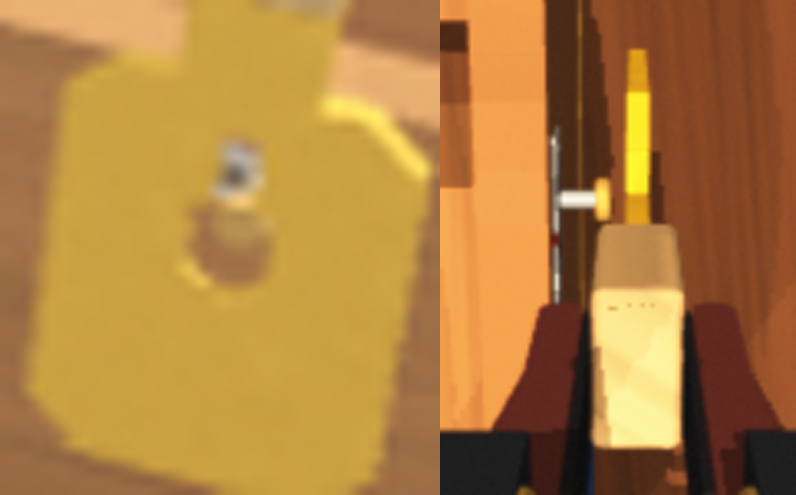

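The screw head is visible inside the wide hole (left crop), at the right height and about 0.8 mm to the right of centre; wrist view agrees. Advancing slowly by feel.

Call:
arm_command --series '[{"linear": [0.0008, 0, 0], "turn": 0}, {"linear": [0, -0.001, 0], "turn": 0}, {"linear": [0, -0.001, 0], "turn": 0}, {"linear": [0, -0.001, 0], "turn": 0}, {"linear": [0, -0.001, 0], "turn": 0}, {"linear": [0, -0.001, 0], "turn": 0}, {"linear": [0, 0, 0], "turn": 0}]'

```text
t: 9.2
ee_pos: [573.8, 208.8, 242.7]
orientation: [-2.32, -2.118, 0.0]
ft_force: [0.1, 0.3, -1.6]
width: 15.4
grasp_force: 29.9
```

Call:
arm_command --series '[{"linear": [0, -0.001, 0], "turn": 0}, {"linear": [0, -0.001, 0], "turn": 0}, {"linear": [0, -0.001, 0], "turn": 0}, {"linear": [0, -0.001, 0], "turn": 0}, {"linear": [0, 0, 0], "turn": 0}]'

```text
t: 9.7
ee_pos: [569.9, 209.1, 242.7]
orientation: [-2.32, -2.118, 0.0]
ft_force: [0.2, -0.2, -0.8]
width: 15.3
grasp_force: 29.9
```

Call:
arm_command --series '[{"linear": [0, -0.001, 0], "turn": 0}, {"linear": [0, -0.001, 0], "turn": 0}, {"linear": [0, -0.001, 0], "turn": 0}, {"linear": [0, 0, 0], "turn": 0}]'

```text
t: 10.1
ee_pos: [566.9, 209.4, 242.7]
orientation: [-2.32, -2.118, 0.0]
ft_force: [-0.1, 0.1, -2.4]
width: 15.4
grasp_force: 29.9
```

Call:
arm_command --series '[{"linear": [0, -0.001, 0], "turn": 0}, {"linear": [0, -0.001, 0], "turn": 0}, {"linear": [0, 0, 0], "turn": 0}]'

```text
t: 10.4
ee_pos: [564.9, 209.6, 242.7]
orientation: [-2.32, -2.118, 0.0]
ft_force: [0.2, 0.3, -1.1]
width: 15.7
grasp_force: 29.9
```

Call:
arm_command --series '[{"linear": [0, -0.0005, 0], "turn": 0}, {"linear": [0, -0.0005, 0], "turn": 0}, {"linear": [0, 0, 0], "turn": 0}]'

```text
t: 10.7
ee_pos: [564.0, 209.7, 242.7]
orientation: [-2.32, -2.118, 0.0]
ft_force: [-0.0, -0.4, -1.1]
width: 15.2
grasp_force: 29.9
```

```bash
python3 - <<'E'
from h import *
import pickle
a=grab("scene");w=grab("wrist");pickle.dump((a,w),open("v4.pkl","wb"))
o=ctrl.get_obs();print(o["ee_pos"],o["ft_force"],o["moment"],o["t"])
p=proj(a,[o["ee_pos"]-[0,0,95]])[0].astype(int);print(p)
f=a["frame"][p[1]-23:p[1]+22,p[0]-20:p[0]+20]
cv2.imwrite("pics/v4.png",np.hstack([cv2.resize(f,(440,495),interpolation=cv2.INTER_CUBIC),cv2.resize(w["frame"][150:300,216:324],(356,495),interpolation=cv2.INTER_CUBIC)]))
E
```

```text
[564.06122276 209.68409138 242.6961381 ] [-0.76180637  0.06683488 -1.53560623] [-0.06794435 -0.03573159 -0.02039633] 10.8
[389 205]
```

View pics/v4.png

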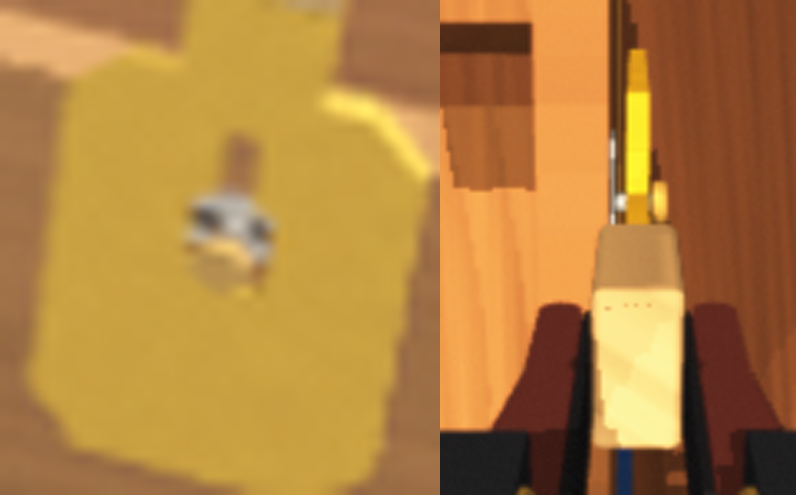

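The head is now through: the wrist view shows the brass head in front of the plate at crop (660,200), plate a few mm off the strip, no force. Lateral looks within about 0.5 mm. Sliding down by feel.

Call:
arm_command --series '[{"linear": [-0.0004, 0, 0.001], "turn": 0}, {"linear": [0, 0, 0.002], "turn": 0}, {"linear": [0, 0, 0.002], "turn": 0}, {"linear": [0, 0, 0.002], "turn": 0}, {"linear": [0, 0, 0.001], "turn": 0}, {"linear": [0, 0, 0], "turn": 0}]'

```text
t: 11.4
ee_pos: [563.9, 209.2, 234.4]
orientation: [-2.32, -2.118, 0.001]
ft_force: [-0.2, -0.0, -1.0]
width: 15.1
grasp_force: 29.9
```

Call:
arm_command --series '[{"linear": [0, 0, 0.0007], "turn": 0}, {"linear": [0, 0, 0.0007], "turn": 0}, {"linear": [0, 0, 0.0006], "turn": 0}, {"linear": [0, 0, 0], "turn": 0}]'

```text
t: 11.8
ee_pos: [564.0, 209.3, 232.6]
orientation: [-2.32, -2.118, 0.0]
ft_force: [-0.1, 0.9, -1.2]
width: 15.5
grasp_force: 29.9
```

Call:
arm_command --series '[{"linear": [0, 0, 0.0007], "turn": 0}, {"linear": [0, 0, 0.0007], "turn": 0}, {"linear": [0, 0, 0.0006], "turn": 0}, {"linear": [0, 0, 0], "turn": 0}]'

```text
t: 12.2
ee_pos: [564.0, 209.3, 230.5]
orientation: [-2.32, -2.118, 0.0]
ft_force: [-0.3, -0.1, -1.5]
width: 15.4
grasp_force: 29.9
```

Call:
arm_command --series '[{"linear": [0, 0, 0.0005], "turn": 0}, {"linear": [0, 0, 0.0005], "turn": 0}, {"linear": [0, 0, 0], "turn": 0}]'

```text
t: 12.5
ee_pos: [564.0, 209.2, 229.6]
orientation: [-2.32, -2.118, 0.0]
ft_force: [0.6, -0.1, -2.3]
width: 15.5
grasp_force: 29.9
```

Call:
arm_command --series '[{"linear": [0, 0, 0.0005], "turn": 0}, {"linear": [0, 0, 0.0005], "turn": 0}, {"linear": [0, 0, 0], "turn": 0}]'

```text
t: 12.8
ee_pos: [564.0, 209.3, 228.6]
orientation: [-2.32, -2.118, 0.0]
ft_force: [-0.5, -0.2, -1.2]
width: 15.6
grasp_force: 29.9
```

Call:
arm_command --series '[{"linear": [0, 0, 0.0005], "turn": 0}, {"linear": [0, 0, 0.0005], "turn": 0}, {"linear": [0, 0, 0], "turn": 0}]'

```text
t: 13.1
ee_pos: [563.9, 209.3, 227.5]
orientation: [-2.32, -2.118, 0.0]
ft_force: [0.2, -0.4, -1.4]
width: 15.7
grasp_force: 29.9
```

Call:
arm_command --series '[{"linear": [0, 0, 0.0005], "turn": 0}, {"linear": [0, 0, 0.0005], "turn": 0}, {"linear": [0, 0, 0], "turn": 0}]'

```text
t: 13.4
ee_pos: [564.0, 209.3, 226.6]
orientation: [-2.32, -2.118, 0.0]
ft_force: [-0.4, -0.6, -1.8]
width: 15.7
grasp_force: 29.9
```

Call:
arm_command --series '[{"linear": [0, 0, 0.0007], "turn": 0}, {"linear": [0, 0, 0.0007], "turn": 0}, {"linear": [0, 0, 0.0006], "turn": 0}, {"linear": [0, 0, 0], "turn": 0}]'

```text
t: 13.8
ee_pos: [563.9, 209.2, 224.5]
orientation: [-2.32, -2.118, 0.0]
ft_force: [-0.1, -0.1, -0.6]
width: 15.6
grasp_force: 29.9
```

Call:
arm_command --series '[{"linear": [0, 0, 0.0007], "turn": 0}, {"linear": [0, 0, 0.0007], "turn": 0}, {"linear": [0, 0, 0.0006], "turn": 0}, {"linear": [0, 0, 0], "turn": 0}]'

```text
t: 14.2
ee_pos: [563.9, 209.3, 222.5]
orientation: [-2.32, -2.118, 0.0]
ft_force: [-0.4, -0.3, -1.2]
width: 15.6
grasp_force: 29.9
```

Call:
arm_command --series '[{"linear": [0, 0, 0.0007], "turn": 0}, {"linear": [0, 0, 0.0007], "turn": 0}, {"linear": [0, 0, 0.0006], "turn": 0}, {"linear": [0, 0, 0], "turn": 0}]'

```text
t: 14.6
ee_pos: [563.9, 209.3, 220.5]
orientation: [-2.32, -2.118, 0.0]
ft_force: [0.0, 0.4, -2.0]
width: 15.2
grasp_force: 29.9
```

```bash
python3 - <<'E'
from h import *
import pickle
a=grab("scene");w=grab("wrist");pickle.dump((a,w),open("v5.pkl","wb"))
o=ctrl.get_obs();print(o["ee_pos"],o["ft_force"],o["moment"],o["t"])
p=proj(a,[o["ee_pos"]-[0,0,85]])[0].astype(int);print(p)
f=a["frame"][p[1]-23:p[1]+22,p[0]-20:p[0]+20]
cv2.imwrite("pics/v5.png",np.hstack([cv2.resize(f,(440,495),interpolation=cv2.INTER_CUBIC),cv2.resize(w["frame"][150:300,216:324],(356,495),interpolation=cv2.INTER_CUBIC)]))
E
```

```text
[563.99692695 209.29074066 220.6775084 ] [-0.20732936 -0.37674056 -1.32970203] [-0.08701095 -0.09053921 -0.0088732 ] 14.7
[388 209]
```

View pics/v5.png

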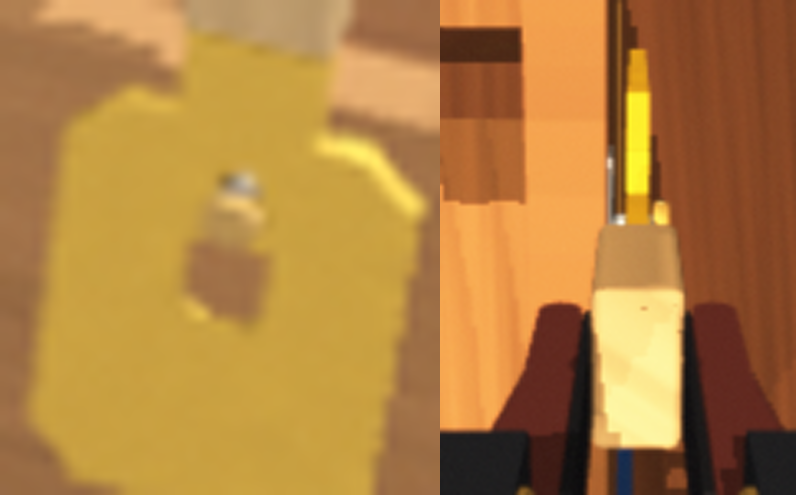

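The head sits in front of the slot with the shank inside it (crop about (238,218)), and there is no force. Continuing down until contact is felt.

Call:
arm_command --series '[{"linear": [0, 0, 0.0005], "turn": 0}, {"linear": [0, 0, 0.0005], "turn": 0}, {"linear": [0, 0, 0.0005], "turn": 0}, {"linear": [0, 0, 0.0005], "turn": 0}, {"linear": [0, 0, 0], "turn": 0}]'

```text
t: 15.2
ee_pos: [564.0, 209.3, 218.6]
orientation: [-2.32, -2.118, 0.0]
ft_force: [0.2, 0.1, -1.8]
width: 15.4
grasp_force: 29.9
```

Call:
arm_command --series '[{"linear": [0, 0, 0.0005], "turn": 0}, {"linear": [0, 0, 0.0005], "turn": 0}, {"linear": [0, 0, 0], "turn": 0}]'

```text
t: 15.5
ee_pos: [563.9, 209.3, 217.6]
orientation: [-2.32, -2.118, 0.0]
ft_force: [-0.5, 0.1, -1.5]
width: 15.3
grasp_force: 29.9
```

Call:
arm_command --series '[{"linear": [0, 0, 0.0005], "turn": 0}, {"linear": [0, 0, 0], "turn": 0}]'

```text
t: 15.7
ee_pos: [564.0, 209.2, 217.1]
orientation: [-2.32, -2.118, 0.0]
ft_force: [-0.6, 1.0, -1.4]
width: 15.3
grasp_force: 29.9
```

Call:
arm_command --series '[{"linear": [0, 0, 0.0005], "turn": 0}, {"linear": [0, 0, 0], "turn": 0}]'

```text
t: 15.9
ee_pos: [564.0, 209.3, 216.6]
orientation: [-2.32, -2.118, 0.0]
ft_force: [0.2, -0.2, -1.9]
width: 15.0
grasp_force: 29.9
```

Call:
arm_command --series '[{"linear": [0, 0, 0.0005], "turn": 0}, {"linear": [0, 0, 0], "turn": 0}]'

```text
t: 16.1
ee_pos: [564.0, 209.3, 216.1]
orientation: [-2.32, -2.118, 0.0]
ft_force: [-0.8, -0.2, -1.4]
width: 15.2
grasp_force: 29.9
```

Call:
arm_command --series '[{"linear": [0, 0, 0.0005], "turn": 0}, {"linear": [0, 0, 0], "turn": 0}]'

```text
t: 16.3
ee_pos: [563.9, 209.3, 215.6]
orientation: [-2.32, -2.118, 0.0]
ft_force: [-0.4, -0.5, -1.6]
width: 15.4
grasp_force: 29.9
```

Call:
arm_command --series '[{"linear": [0, 0, 0.0004], "turn": 0}, {"linear": [0, 0, 0], "turn": 0}]'

```text
t: 16.5
ee_pos: [563.9, 209.3, 215.2]
orientation: [-2.32, -2.118, 0.0]
ft_force: [0.8, 0.1, -1.5]
width: 15.5
grasp_force: 29.9
```

Call:
arm_command --series '[{"linear": [0, 0, 0.0003], "turn": 0}, {"linear": [0, 0, 0], "turn": 0}]'

```text
t: 16.7
ee_pos: [564.0, 209.3, 214.9]
orientation: [-2.32, -2.118, 0.0]
ft_force: [0.6, 0.3, -2.2]
width: 15.4
grasp_force: 29.9
```

Call:
arm_command --series '[{"linear": [0, 0, 0.0004], "turn": 0}, {"linear": [0, 0, 0], "turn": 0}]'

```text
t: 16.9
ee_pos: [564.0, 209.3, 214.6]
orientation: [2.32, 2.118, 0.0]
ft_force: [0.5, -0.4, -0.8]
width: 15.4
grasp_force: 29.9
```

Call:
arm_command --series '[{"linear": [0, 0, 0.0004], "turn": 0}, {"linear": [0, 0, 0], "turn": 0}]'

```text
t: 17.1
ee_pos: [564.2, 209.3, 214.4]
orientation: [2.32, 2.118, 0.001]
ft_force: [1.1, -0.4, 1.2]
width: 15.4
grasp_force: 29.9
```

Call:
arm_command --series '[{"linear": [0, 0, 0.0004], "turn": 0}, {"linear": [0, 0, 0], "turn": 0}]'

```text
t: 17.3
ee_pos: [564.3, 209.4, 214.2]
orientation: [2.32, 2.118, 0.001]
ft_force: [-1.2, 0.1, 2.4]
width: 14.8
grasp_force: 29.9
```

Call:
arm_command --series '[{"linear": [0, 0, 0.0004], "turn": 0}, {"linear": [0, 0, 0], "turn": 0}]'

```text
t: 17.5
ee_pos: [564.4, 209.5, 214.1]
orientation: [2.32, 2.118, 0.002]
ft_force: [-0.4, -0.1, 5.9]
width: 15.5
grasp_force: 30.0
```

Contact felt at TCP z≈214.3 (fz up about 8 N), right where full hang is expected. Easing off slightly and releasing.

Call:
arm_command --series '[{"linear": [0, 0, -0.0008], "turn": 0}, {"linear": [0, 0, 0], "turn": 0}, {"linear": [0, 0, 0], "turn": 0}]'

```text
t: 17.8
ee_pos: [564.1, 209.3, 214.3]
orientation: [2.32, 2.118, 0.0]
ft_force: [0.4, 0.3, 2.3]
width: 15.7
grasp_force: 29.9
```

Call:
arm_command --series '[{"linear": [0, 0, 0], "turn": 0}, {"linear": [0, 0, 0], "turn": 0}, {"linear": [0, 0, 0], "turn": 0}, {"linear": [0, 0, 0], "turn": 0}, {"linear": [0, 0, 0], "turn": 0}, {"linear": [0, 0, 0], "turn": 0}, {"linear": [0, 0, 0], "turn": 0}, {"linear": [0, 0, 0], "turn": 0}, {"linear": [0, 0, 0], "turn": 0}, {"linear": [0, 0, 0], "turn": 0}]' --jaw 0.2

```text
t: 18.8
ee_pos: [564.0, 209.3, 214.2]
orientation: [2.32, 2.118, 0.0]
ft_force: [-0.2, -0.8, -1.0]
width: 52.6
grasp_force: 0.0
```

Call:
arm_command --series '[{"linear": [0, 0, -0.005], "turn": 0}, {"linear": [0, 0, -0.01], "turn": 0}, {"linear": [0, 0, -0.015], "turn": 0}, {"linear": [0, 0, -0.02], "turn": 0}, {"linear": [0, 0, -0.02], "turn": 0}, {"linear": [0, 0, -0.02], "turn": 0}, {"linear": [0, 0, -0.01], "turn": 0}, {"linear": [0, 0, 0], "turn": 0}, {"linear": [0, 0, 0], "turn": 0}, {"linear": [0, 0, 0], "turn": 0}]'

```text
t: 19.8
ee_pos: [563.4, 209.1, 313.1]
orientation: [-2.32, -2.118, 0.003]
ft_force: [-0.4, 1.0, -0.2]
width: 52.5
grasp_force: 0.0
```

```bash
python3 - <<'E'
from h import *
a=grab("scene");w=grab("wrist")
o=ctrl.get_obs();print(o["ee_pos"],o["ft_force"],o["width"],o["t"])
cv2.imwrite("pics/v6.png",np.hstack([cv2.resize(a["frame"][150:265,290:435],(435,345),interpolation=cv2.INTER_CUBIC),cv2.resize(w["frame"][110:280,210:380],(345,345),interpolation=cv2.INTER_CUBIC)]))
E
```

```text
[563.54151956 209.11169285 313.1039989 ] [ 0.51472508  0.02943333 -0.11054002] 52.79956053624302 19.9
```

View pics/v6.png

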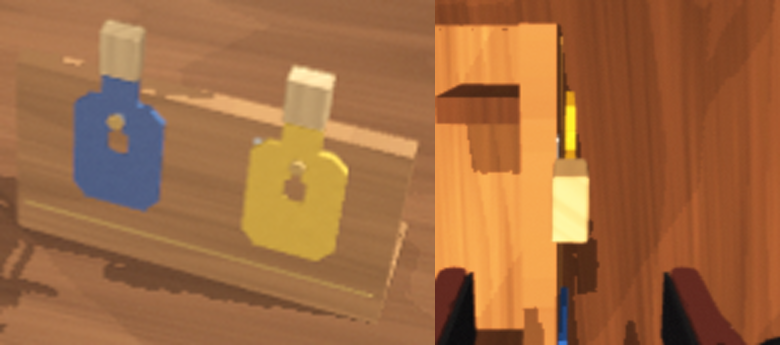

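The yellow pattern hangs straight with the screw head at the top of its slot (crop (297,168)), just like the blue one, and the gripper is clear above. Handing in.

```bash
python3 -c "
from workcell import ctrl
print(ctrl.close_job())"
```

```text
the job is handed in; nothing more can be done
None
```

The yellow pattern hangs released and straight on the free brass screw, with no more than about 8 N felt at contact; I handed the job in at about 20 s, and `close_job()` returned no verdict.

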